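Sort the vessels left beside the moisture analyser

TASK

Clear the mixed vessels standing loose on the bench to where each kind goes next: both aluminium tins upright on the porcelain plate inside the open desiccator, the two porcelain crucibles upright in the steel furnace tray with one in each bay, and the loose amber sample jar upright in an empty cell of the white sample rack. Set each one down rather than dropping it, and leave the clear beaker and the jar already in the rack where they are.

Things in the scene. Friction and masses are not known exactly. Their poses are not given: they have to be found in the camera images.
- tin_a: round aluminium moisture tin with its push-on lid, closed, one solid piece: 54 mm diameter (lid, the upper 10 mm, 56 mm), 30 mm high, about 55 g. Origin at the centre of its underside, z up. The two tins are alike.
- tin_b: round aluminium moisture tin with its push-on lid, closed, one solid piece: 54 mm diameter (lid, the upper 10 mm, 56 mm), 30 mm high, about 55 g. Origin at the centre of its underside, z up. The two tins are alike.
- crucible_a: open white porcelain crucible, tapering from 46 mm outside diameter at the rim (nearly upright over the upper 14 mm) to 30 mm at its foot, 46 mm high, wall 3 mm, about 60 g. Origin at the centre of its underside, z up. The two crucibles are alike.
- crucible_b: open white porcelain crucible, tapering from 46 mm outside diameter at the rim (nearly upright over the upper 14 mm) to 30 mm at its foot, 46 mm high, wall 3 mm, about 60 g. Origin at the centre of its underside, z up. The two crucibles are alike.
- jar: the loose amber glass sample jar with paper label and black screw cap, closed, one solid piece, standing on the bench: body 40 mm diameter, cap 43 mm diameter over the upper 17 mm, 65 mm high, about 90 g. Origin at the centre of its underside, z up.
- desiccator: open glass desiccator base, lid off, round, fixed: flange 210 mm outside, 168 mm inside diameter, its top 105 mm above the bench. Inside, a flat perforated white porcelain plate, 164 mm diameter, top 70 mm above the bench (35 mm below the flange top), with room for both tins side by side; glass wall around it 168 mm inside diameter. Origin: centre of the underside, z up.
- ash_tray: dark steel furnace tray, fixed, 98 mm (its x) by 190 mm (its y), walls 14 mm high and 3 mm thick, floor 3 mm thick; a wall across the middle (at y = 0) makes two bays of 92 by 90 mm, centres at x = 0, y = +47 and -47 mm. A flat lug stands out 28 mm from the middle of its -x side. Origin: centre of the underside, z up.
- sample_rack: white plastic sample rack, fixed, 68 mm (its x) by 190 mm (its y), walls 30 mm high and 4 mm thick, floor 4 mm thick, open above; three cells in a row along its y, each 60 by 58 mm, centres at x = 0, y = -62, 0 and +62 mm. The middle cell holds a stored jar; the end cells are empty, either will do. Origin: centre of the underside, z up.
- stored_jar: bystander: a jar like the loose one, already standing in the middle cell of the sample rack; leave it there. Origin at the centre of its underside.
- beaker: bystander: empty clear plastic beaker standing on the bench beyond the work, 72 mm across the rim, 95 mm high, loose. Leave it alone. Origin at the centre of its underside.

How it is judged (in metres and radians):
At the end, for the whole second after the job is handed in: Tins on the plate (z 66-76 mm, within 64 mm of its axis). Crucibles on the tray floor, one per bay (|x| < 36 mm, |y| 10-86 mm). Jar on the floor of an end cell (within 18 mm of its centre in x and y). All upright within 0.12 rad, under 0.02 m/s, released (horizontal distance between each of tin_a, tin_b and desiccator below 0.064 m and z of tin_a in the frame of desiccator between 0.066 and 0.076 m and angle between each of tin_a, tin_b, crucible_a, crucible_b, jar's own z axis and vertical below 0.12 rad and z of tin_b in the frame of desiccator between 0.066 and 0.076 m and x of crucible_a in the frame of ash_tray between -0.036 and 0.036 m and z of crucible_a in the frame of ash_tray between -0.001 and 0.008 m and x of crucible_b in the frame of ash_tray between -0.036 and 0.036 m and z of crucible_b in the frame of ash_tray between -0.001 and 0.008 m and ((y of crucible_a in the frame of ash_tray between 0.01 and 0.086 m and y of crucible_b in the frame of ash_tray between -0.086 and -0.01 m) or (y of crucible_b in the frame of ash_tray between 0.01 and 0.086 m and y of crucible_a in the frame of ash_tray between -0.086 and -0.01 m)) and x of jar in the frame of sample_rack between -0.018 and 0.018 m and z of jar in the frame of sample_rack between 0 and 0.009 m and (y of jar in the frame of sample_rack between 0.044 and 0.08 m or y of jar in the frame of sample_rack between -0.08 and -0.044 m) and linear speed of each of tin_a, tin_b, crucible_a, crucible_b, jar below 0.02 m/s); the robot touches nothing.
It fails at once if one of the five falls freely by more than about 3 cm (faster than 0.8 m/s out of the fingers) ((linear speed of tin_a above 0.8 m/s and contact force between the fingers and tin_a below 0.05 N) or (linear speed of tin_b above 0.8 m/s and contact force between the fingers and tin_b below 0.05 N) or (linear speed of crucible_a above 0.8 m/s and contact force between the fingers and crucible_a below 0.05 N) or (linear speed of crucible_b above 0.8 m/s and contact force between the fingers and crucible_b below 0.05 N) or (linear speed of jar above 0.8 m/s and contact force between the fingers and jar below 0.05 N)).
It fails at once if the beaker is pushed more than 2 cm or tipped (distance of beaker from where it was at the start of the episode above 0.02 m or angle between beaker's own z axis and vertical above 0.25 rad).
It fails at once if the jar already stored in the rack is taken out or tipped (horizontal distance between stored_jar and sample_rack above 0.025 m or angle between stored_jar's own z axis and vertical above 0.3 rad).
It also fails if it takes over 112 s, if anything falls off the work surface, if the arm or the gripper's body presses on something with over 40 N, if the wrist force passes 120 N, or if a joint passes its speed limit or range.

ROBOT

A 6-joint arm with a two-finger parallel gripper is mounted at the origin on the work surface. World frame = base frame: x ahead of the robot, y to its left, z up, the work surface at z = 0. Lengths are in m, angles in degrees, forces in N, time in s.
With the tool pointing down it reaches from about 0.35 to 0.85 m from the base axis. Payload 8.1 kg.
Tool frame: the origin (TCP) lies midway between the tips of the shut fingers; the grasp point (between the pads) lies 19 mm behind it (hold_point_z is the distance from the TCP to the grasp point, in m); z points along the fingers, y is the line along which they close (so a half turn about z gives the same grasp; the last joint's range is limited). The gripper opens to 85 mm and grips with 20 to 120 N. Pads are 22 mm wide; open, the fingers measure 114 mm over their backs; the gripper's body (76 mm by 85 mm) begins 54 mm behind the grasp point. The pads swing forward as they close: fully open they stand 13 mm farther back than shut.
Start: joints at [61.742, 7.471, 85.268, -0, 87.261, -4.893], TCP at [0.238, 0.551, 0.231] pointing down, gripper open.
Joint ranges: [-169.43, 169.43], [-51.17, 129.36], [1.28, 143.12], [-76.62, 256.62], [0, 156.53], [-152.29, 152.29]. Speed limits (degrees/s): [136.94, 136.94, 159.86, 180, 180, 180].

INTERFACE

Orientations are given as a 3x3 rotation matrix whose columns are the frame's x, y, z axes.
In Python, from bench import * gives the robot as it stands.
- The arm moves only by the shell command python3 -m jog 'ROWS' [FORCE]. ROWS is text: rows parted by semicolons, each of 7 numbers parted by spaces: the shift along the world's x, y, z scaled (see below), then the turn, a rotation vector about the world's x, y, z scaled (see below), then the opening, from 0 (shut) to 1 (fully open). In form: tx ty tz rx ry rz fingers; .... A call has exactly 10 rows; each row is the pose to reach, as a shift and turn from the pose commanded when the call began, turning the shorter way round; what a row does not reach only later rows make up. The controller multiplies each number of a shift by 0.2 m and each number of a turn by pi rad. A row lasts 1/10 s, in which the tool goes at most 50 mm and 8.59 degrees, less where a joint would pass 70% of its speed; a pose out of reach is approached as far as the arm can. A call with a number of a shift or a turn outside -1 to 1 is refused whole. A call with a gripper value outside its range is refused whole. The fingers move at their own pace and stop on an object; FORCE is the grip in N (left out, the last holds). Time passes only in rows, so rows that repeat a pose let the fingers close, or fill a call up. It gives the time, the measured TCP pose, the force, the opening and the grip force at its end, in the units of the state.
- observe(): the state, without advancing time (a new reading comes with each control period).
- snapshot(name): name is "side" or "top"; returns the picture (400x640x3 uint8, red, green, blue); there is no depth.
- get_calibration(name): a dict with "camera_matrix" (3x3 intrinsics, pixels), "world_from_camera" (4x4, takes a point from camera to world coordinates). Camera axes: x right, y down, z forward; pixel columns grow to the right and rows downward; lengths in m; the calibration is good to about 2 mm. A picture is of the moment at which its call begins. get_calibration takes no time and is no camera call.
- job_done(): hands the job in; it is judged then, once.
Trained networks look in the newest picture that a camera, given by its name, has taken for a name from the list of things; names that differ only in an ending like _2 or _b are one class to them, and where a whole thing is asked for, a point or a joint stands for the part that bears it (a point fixed in the world has none). Each returns a list of dicts, best first, with "p" (0 to 1); they miss things now and then, are a little off and sometimes report something else, mostly with a low value. They report only what shows in the picture. A call takes as long as a camera call.
- trace(target, camera): "region" (400x640 bool, what is visible of it).
- spot_point(target, camera): "location" ([x, y, z] in m, in the coordinates of the camera as it stood for that picture, good to about 4 mm: a listed point, or the origin of a listed thing).
The state is a dict: "t": time; "joint_pos": joint angles; "dq": joint speeds; "joint_efforts": joint torques, N m; "eef_pos": TCP position; "tcp_rot": TCP orientation; "ft_force": force on the tool from outside, world axes, zero at the start; "ft_torque": the same for the moment, N m; "width": finger opening in m; "grip_force": force on a finger pad.
Only numpy, scipy, OpenCV 4.12 (cv2) and the standard library are available. Lean on these libraries where they do the work, as an engineer would, in place of code of your own. Each camera call takes 0.05 s, during which the arm holds its last target. There are 200 camera calls.

## Working session

There is one attempt and no reset: what is moved stays moved. The work goes in short steps, Python scripts to look and compute and a shell command to move; the robot and the scene stay as the last step left them, time stands still between calls to the robot, and variables do not carry over. Pictures are saved under pics/ and viewed, at most 14 in all, crops included, and the job is handed in when it is done.

```bash
mkdir -p pics
cat > look.py <<'E'
from bench import *
import numpy as np, cv2
def find(names,cams=("top","side")):
    for c in cams:
        im=snapshot(c); T=np.array(get_calibration(c)["world_from_camera"])
        for n in names:
            for d in spot_point(n,c):
                if d["p"]>0.2:
                    w=T[:3,:3]@np.array(d["location"])+T[:3,3]
                    print(c,n,round(d["p"],2),np.round(w,3))
def save(c,f): cv2.imwrite("pics/"+f,cv2.cvtColor(snapshot(c),cv2.COLOR_RGB2BGR))
E
python3 - <<'E'
from look import *
save("top","t0.png");save("side","s0.png")
find(["tin_a","crucible_a","jar","desiccator","ash_tray","sample_rack","stored_jar","beaker"])
s=observe();print(s["t"],s["eef_pos"],s["tcp_rot"],s["width"])
for c in("top","side"):
    k=get_calibration(c);print(np.round(k["camera_matrix"],1).tolist(),np.round(k["world_from_camera"],3).tolist())
E
```

```text
top tin_a 0.9 [ 0.477  0.105 -0.001]
top tin_a 0.64 [ 0.448  0.003 -0.002]
top crucible_a 0.86 [ 0.407  0.191 -0.004]
top crucible_a 0.69 [ 0.467 -0.102 -0.003]
top jar 0.67 [ 0.404 -0.199  0.002]
top desiccator 0.86 [ 0.552 -0.348  0.001]
top ash_tray 0.78 [ 0.557  0.351 -0.002]
top sample_rack 0.77 [ 0.65  -0.002 -0.   ]
top stored_jar 0.66 [0.649 0.003 0.008]
top beaker 0.87 [ 0.702  0.207 -0.   ]
side tin_a 0.92 [ 0.475  0.102 -0.002]
side tin_a 0.9 [ 0.441  0.007 -0.002]
side crucible_a 0.6 [ 0.472 -0.102 -0.003]
side crucible_a 0.55 [ 0.409  0.187 -0.002]
side jar 0.75 [ 0.405 -0.196 -0.004]
side desiccator 0.89 [ 0.552 -0.347 -0.002]
side ash_tray 0.87 [ 0.554  0.355 -0.001]
side sample_rack 0.57 [ 0.647 -0.    -0.001]
side stored_jar 0.82 [0.649 0.003 0.002]
side beaker 0.96 [0.7   0.211 0.   ]
1.0 [0.23792873 0.5507973  0.23132158] [[-9.17993578e-01  3.96595247e-01 -1.54658052e-05]
 [ 3.96595247e-01  9.17993578e-01 -1.27155278e-05]
 [ 9.15459200e-06 -1.78064377e-05 -1.00000000e+00]] 0.08561165506225649
[[379.1, 0.0, 314.6], [0.0, 379.1, 195.7], [0.0, 0.0, 1.0]] [[0.009, -0.986, 0.165, 0.385], [-1.0, -0.01, -0.004, 0.011], [0.005, -0.165, -0.986, 0.95], [0.0, 0.0, 0.0, 1.0]]
[[409.0, 0.0, 323.3], [0.0, 409.0, 195.6], [0.0, 0.0, 1.0]] [[-0.949, -0.217, 0.226, 0.338], [-0.314, 0.686, -0.656, 0.581], [-0.013, -0.694, -0.72, 0.636], [0.0, 0.0, 0.0, 1.0]]
```

View pics/t0.png

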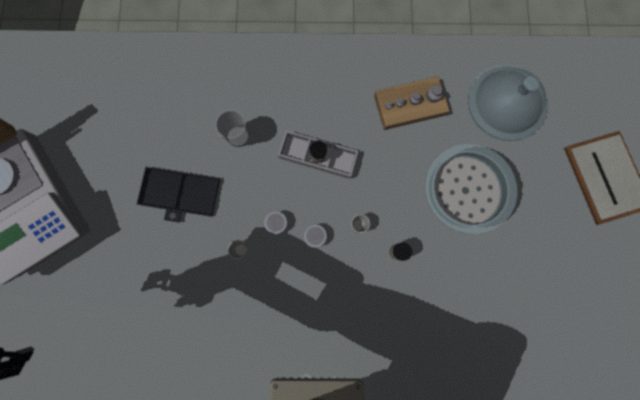

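View pics/s0.png

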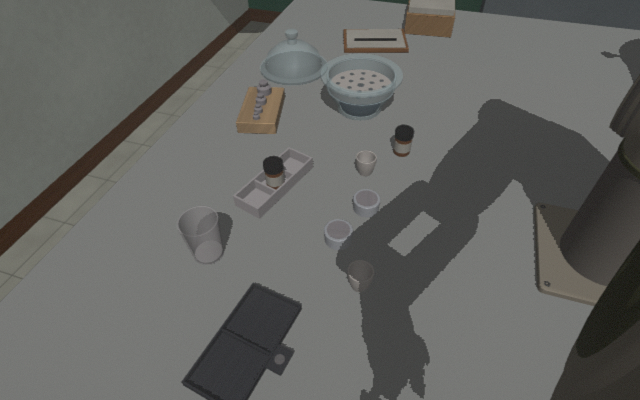

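Top view: tins at about (276,222) and (316,236), crucibles at (361,223) and (239,249), jar at (402,251), desiccator at (472,188), tray at (180,192), rack at (319,154). The side view agrees, and the network positions fit both. Next I measure the yaws and refine the positions.

```bash
cat >> look.py <<'E'
def proj(c,uv,z):
    k=get_calibration(c);T=np.array(k["world_from_camera"]);K=np.array(k["camera_matrix"])
    r=np.c_[uv,np.ones(len(uv))]@np.linalg.inv(K).T@T[:3,:3].T
    return T[:3,3]+r*((z-T[2,3])/r[:,2])[:,None]
def outline(n,c,z,pmin=0.3):
    for d in trace(n,c):
        if d["p"]<pmin: continue
        m=d["region"].astype(np.uint8)
        cs,_=cv2.findContours(m,cv2.RETR_EXTERNAL,cv2.CHAIN_APPROX_NONE)
        q=max(cs,key=cv2.contourArea)[:,0].astype(float)
        w=proj(c,q,z)[:,:2]
        r=cv2.minAreaRect((w*1000).astype(np.float32))
        print(c,n,round(d["p"],2),"rect mm",np.round(r[0]),np.round(r[1]),round(r[2],1))
E
python3 - <<'E'
from look import *
snapshot("top")
for n,z in(("ash_tray",.014),("sample_rack",.03),("tin_a",.025),("crucible_a",.046),("jar",.06),("desiccator",.105)): outline(n,"top",z)
E
```

```text
top ash_tray 0.9 rect mm [538. 351.] [193. 126.] 81.6
top sample_rack 0.6 rect mm [645.   2.] [192.  77.] 74.4
top tin_a 0.76 rect mm [474. 105.] [54. 51.] 1.3
top tin_a 0.65 rect mm [445.   6.] [51. 54.] 0.5
top crucible_a 0.69 rect mm [409. 188.] [40. 45.] 0.5
top crucible_a 0.57 rect mm [ 472. -102.] [43. 43.] 0.5
top jar 0.65 rect mm [ 405. -192.] [39. 52.] 0.5
top desiccator 0.65 rect mm [ 549. -346.] [207. 208.] 86.0
```

```bash
python3 -m jog '0.855 -1 -0.155 0 0 -0.37 1; 0.855 -1 -0.155 0 0 -0.37 1; 0.855 -1 -0.155 0 0 -0.37 1; 0.855 -1 -0.155 0 0 -0.37 1; 0.855 -1 -0.155 0 0 -0.37 1; 0.855 -1 -0.155 0 0 -0.37 1; 0.855 -1 -0.155 0 0 -0.37 1; 0.855 -1 -0.155 0 0 -0.37 1; 0.855 -1 -0.155 0 0 -0.37 1; 0.855 -1 -0.155 0 0 -0.37 1' 40
python3 -m jog '0 -0.25 0 0 0 0 1; 0 -0.5 0 0 0 0 1; 0 -0.7 0 0 0 0 1; 0 -0.815 -0.1 0 0 0 1; 0 -0.815 -0.3 0 0 0 1; 0 -0.815 -0.5 0 0 0 1; 0 -0.815 -0.65 0 0 0 1; 0 -0.815 -0.8 0 0 0 1; 0 -0.815 -0.88 0 0 0 1; 0 -0.815 -0.9 0 0 0 1' 40
```

```text
t: 2.35
eef_pos: [0.4089, 0.3509, 0.2003]
tcp_rot: [[-0.004, 1.0, 0.0], [1.0, 0.004, 0.0], [0.0, 0.0, -1.0]]
ft_force: [-0.8, 0.7, 0.1]
width: 0.0852
grip_force: 0.0
t: 3.35
eef_pos: [0.4069, 0.1874, 0.018]
tcp_rot: [[-0.004, 1.0, -0.004], [1.0, 0.004, -0.001], [-0.001, -0.004, -1.0]]
ft_force: [-0.7, -0.2, 0.6]
width: 0.0855
grip_force: 0.0
```

```bash
python3 -m jog '0 0 0 0 0 0 0; 0 0 0 0 0 0 0; 0 0 0 0 0 0 0; 0 0 0 0 0 0 0; 0 0 0 0 0 0 0; 0 0 0 0 0 0 0; 0 0 0.03 0 0 0 0; 0 0 0.08 0 0 0 0; 0 0 0.15 0 0 0 0; 0 0 0.25 0 0 0 0' 40
```

```text
t: 4.35
eef_pos: [0.4085, 0.1876, 0.071]
tcp_rot: [[-0.001, 1.0, -0.001], [1.0, 0.001, -0.0], [-0.0, -0.001, -1.0]]
ft_force: [0.6, 0.6, -0.7]
width: 0.0442
grip_force: 40.8
```

```bash
python3 -m jog '0.1 0.1 0.1 0 0 0 0; 0.25 0.22 0.1 0 0 0 0; 0.42 0.37 0.1 0 0 0 0; 0.57 0.5 0.1 0 0 0 0; 0.66 0.57 0.05 0 0 0 0; 0.695 0.59 -0.03 0 0 0 0; 0.695 0.59 -0.11 0 0 0 0; 0.695 0.59 -0.17 0 0 0 0; 0.695 0.59 -0.2 0 0 0 0; 0.695 0.59 -0.215 0 0 0 0'
python3 -m jog '0 0 -0.01 0 0 0 0; 0 0 -0.01 0 0 0 0; 0 0 -0.01 0 0 0 0.55; 0 0 -0.01 0 0 0 0.7; 0 0 -0.01 0 0 0 0.8; 0 0 -0.01 0 0 0 0.9; 0 0 0.05 0 0 0 1; 0 0 0.2 0 0 0 1; 0 0 0.4 0 0 0 1; 0 0 0.6 0 0 0 1'
```

```text
t: 5.35
eef_pos: [0.547, 0.3052, 0.0265]
tcp_rot: [[-0.0, 1.0, -0.001], [1.0, 0.0, -0.001], [-0.001, -0.001, -1.0]]
ft_force: [-0.5, 0.2, -0.8]
width: 0.0441
grip_force: 40.9
t: 6.35
eef_pos: [0.5475, 0.3056, 0.1491]
tcp_rot: [[-0.001, 1.0, -0.001], [1.0, 0.001, -0.0], [-0.0, -0.001, -1.0]]
ft_force: [-0.1, -0.3, -0.3]
width: 0.0854
grip_force: 0.0
```

Run:
```python
from look import *
find(["crucible_a","ash_tray","tin_a"])
```

```text
top crucible_a 0.53 [0.541 0.308 0.002]
top crucible_a 0.53 [ 0.469 -0.101 -0.001]
top ash_tray 0.85 [ 0.554  0.35  -0.002]
top tin_a 0.58 [0.476 0.108 0.   ]
side crucible_a 0.9 [0.547 0.305 0.002]
side crucible_a 0.78 [ 0.473 -0.101 -0.004]
side ash_tray 0.87 [0.552 0.355 0.001]
side tin_a 0.87 [ 0.477  0.103 -0.004]
side tin_a 0.7 [ 0.44   0.005 -0.001]
```

```bash
python3 -m jog '-0.07 -0.2 0 0 0 0 1; -0.15 -0.42 0 0 0 0 1; -0.23 -0.65 0 0 0 0 1; -0.31 -0.85 0 0 0 0 1; -0.365 -1 -0.05 0 0 0 1; -0.365 -1 -0.25 0 0 0 1; -0.365 -1 -0.45 0 0 0 1; -0.365 -1 -0.6 0 0 0 1; -0.365 -1 -0.7 0 0 0 1; -0.365 -1 -0.73 0 0 0 1'
python3 -m jog '0 0 0 0 0 0 1; 0 0 0 0 0 0 0; 0 0 0 0 0 0 0; 0 0 0 0 0 0 0; 0 0 0 0 0 0 0; 0 0 0 0 0 0 0; 0 0 0 0 0 0 0; 0 0 0.05 0 0 0 0; 0 0 0.12 0 0 0 0; 0 0 0.25 0 0 0 0'
```

```text
t: 7.75
eef_pos: [0.4714, 0.1053, -0.0025]
tcp_rot: [[-0.0, 1.0, -0.007], [1.0, 0.0, -0.001], [-0.001, -0.007, -1.0]]
ft_force: [-0.2, 0.5, -0.6]
width: 0.0856
grip_force: 0.0
t: 8.75
eef_pos: [0.4738, 0.1057, 0.0516]
tcp_rot: [[-0.001, 1.0, -0.002], [1.0, 0.001, -0.0], [-0.0, -0.002, -1.0]]
ft_force: [0.1, -1.1, -0.6]
width: 0.0538
grip_force: 42.1
```

```bash
python3 -m jog '0 -0.02 0.15 0 0 0 0; 0 -0.1 0.35 0 0 0 0; 0 -0.25 0.5 0 0 0 0; 0 -0.4 0.55 0 0 0 0; 0 -0.6 0.55 0 0 0 0; 0 -0.8 0.55 0 0 0 0; 0 -1 0.55 0 0 0 0; 0.05 -1 0.55 0 0 0 0; 0.15 -1 0.55 0 0 0 0; 0.3 -1 0.55 0 0 0 0'
python3 -m jog '0.02 -0.1 0 0 0 0 0; 0.04 -0.25 0 0 0 0 0; 0.06 -0.45 0 0 0 0 0; 0.08 -0.65 0 0 0 0 0; 0.08 -0.85 0 0 0 0 0; 0.08 -0.95 0 0 0 0 0; 0.08 -1 0 0 0 0 0; 0.08 -1 0 0 0 0 0; 0.08 -1 0 0 0 0 0; 0.08 -1 0 0 0 0 0'
```

```text
t: 9.75
eef_pos: [0.5355, -0.0943, 0.1629]
tcp_rot: [[0.001, 1.0, 0.001], [1.0, -0.001, -0.0], [-0.0, 0.001, -1.0]]
ft_force: [0.3, 0.2, -1.1]
width: 0.0535
grip_force: 42.2
t: 10.75
eef_pos: [0.5512, -0.2925, 0.1614]
tcp_rot: [[-0.002, 1.0, -0.0], [1.0, 0.002, 0.001], [0.001, -0.0, -1.0]]
ft_force: [-0.3, -0.2, -0.9]
width: 0.0534
grip_force: 42.3
```

```bash
python3 -m jog '0 -0.12 0 0 0 0 0; 0 -0.28 0 0 0 0 0; 0 -0.4 0 0 0 0 0; 0 -0.44 0 0 0 0 0; 0 -0.44 -0.1 0 0 0 0; 0 -0.44 -0.2 0 0 0 0; 0 -0.44 -0.3 0 0 0 0; 0 -0.44 -0.38 0 0 0 0; 0 -0.44 -0.42 0 0 0 0; 0 -0.44 -0.435 0 0 0 0'
python3 -m jog '0 0 -0.01 0 0 0 0; 0 0 -0.01 0 0 0 0; 0 0 -0.01 0 0 0 0.7; 0 0 -0.01 0 0 0 0.75; 0 0 -0.01 0 0 0 0.8; 0 0 -0.01 0 0 0 0.82; 0 0 0.05 0 0 0 0.82; 0 0 0.15 0 0 0 0.82; 0 0 0.3 0 0 0 0.82; 0 0 0.45 0 0 0 0.82'
python3 - <<'E'
from look import *
find(["tin_a","desiccator","jar","crucible_a"])
E
```

```text
t: 11.75
eef_pos: [0.5507, -0.3811, 0.0733]
tcp_rot: [[-0.001, 1.0, -0.001], [1.0, 0.001, 0.001], [0.001, -0.001, -1.0]]
ft_force: [-2.4, 2.3, 4.8]
width: 0.0539
grip_force: 42.9
t: 12.75
eef_pos: [0.5507, -0.382, 0.1658]
tcp_rot: [[-0.001, 1.0, -0.0], [1.0, 0.001, 0.0], [0.0, -0.0, -1.0]]
ft_force: [0.0, -0.2, 0.2]
width: 0.0699
grip_force: 0.0
top tin_a 0.95 [ 0.441 -0.    -0.002]
top tin_a 0.8 [ 0.553 -0.384  0.072]
top tin_a 0.64 [ 0.549 -0.349  0.003]
top desiccator 0.78 [ 0.552 -0.35   0.003]
top jar 0.84 [ 0.406 -0.199 -0.002]
top jar 0.41 [ 0.444  0.005 -0.002]
top crucible_a 0.8 [0.544 0.306 0.001]
top crucible_a 0.64 [ 0.47  -0.103 -0.002]
side tin_a 0.7 [ 0.554 -0.384  0.068]
side tin_a 0.59 [ 0.439  0.008 -0.001]
side desiccator 0.86 [ 0.554 -0.347 -0.002]
side desiccator 0.58 [ 0.473 -0.103 -0.002]
side jar 0.78 [ 0.404 -0.196 -0.003]
side crucible_a 0.78 [ 0.471 -0.102 -0.003]
side crucible_a 0.68 [0.547 0.304 0.   ]
```

```bash
python3 -m jog '-0.12 0.15 0 0 0 0 1; -0.27 0.34 0 0 0 0 1; -0.42 0.53 0 0 0 0 1; -0.57 0.72 0 0 0 0 1; -0.7 0.88 0 0 0 0 1; -0.73 0.93 -0.05 0 0 0 1; -0.73 0.93 -0.25 0 0 0 1; -0.73 0.93 -0.45 0 0 0 1; -0.73 0.93 -0.6 0 0 0 1; -0.73 0.93 -0.65 0 0 0 1'
python3 -m jog '0 0 0 0 0 0 1; 0 0 0 0 0 0 0; 0 0 0 0 0 0 0; 0 0 0 0 0 0 0; 0 0 0 0 0 0 0; 0 0 0 0 0 0 0; 0 0 0 0 0 0 0; 0 0 0.05 0 0 0 0; 0 0 0.12 0 0 0 0; 0 0 0.25 0 0 0 0'
```

```text
t: 14.25
eef_pos: [0.4022, -0.1944, 0.0305]
tcp_rot: [[-0.001, 1.0, -0.005], [1.0, 0.001, 0.003], [0.003, -0.005, -1.0]]
ft_force: [-0.2, 0.4, 0.3]
width: 0.0854
grip_force: 0.0
t: 15.25
eef_pos: [0.4037, -0.1954, 0.0841]
tcp_rot: [[-0.001, 1.0, -0.002], [1.0, 0.001, 0.002], [0.002, -0.002, -1.0]]
ft_force: [0.9, 0.5, -0.8]
width: 0.0416
grip_force: 40.6
```

```bash
python3 -m jog '0.03 0.02 0.15 0 0 0 0; 0.12 0.08 0.27 0 0 0 0; 0.26 0.17 0.3 0 0 0 0; 0.42 0.28 0.3 0 0 0 0; 0.58 0.39 0.3 0 0 0 0; 0.74 0.5 0.3 0 0 0 0; 0.88 0.6 0.3 0 0 0 0; 0.97 0.66 0.3 0 0 0 0; 1 0.68 0.3 0 0 0 0; 1 0.68 0.3 0 0 0 0'
python3 -m jog '0.06 0 0 0 0 0 0; 0.13 0 -0.02 0 0 0 0; 0.13 0 -0.09 0 0 0 0; 0.13 0 -0.18 0 0 0 0; 0.13 0 -0.27 0 0 0 0; 0.13 0 -0.33 0 0 0 0; 0.13 0 -0.36 0 0 0 0; 0.13 0 -0.36 0 0 0 0; 0.13 0 -0.36 0 0 0 0; 0.13 0 -0.36 0 0 0 0'
python3 - <<'E'
from look import *
a=snapshot("top")[110:200,260:380];b=snapshot("side")[130:230,210:330]
r=lambda i:cv2.resize(cv2.cvtColor(i,cv2.COLOR_RGB2BGR),(390,330),interpolation=cv2.INTER_CUBIC)
cv2.imwrite("pics/j1.png",np.hstack([r(a),r(b)]))
E
```

```text
t: 16.25
eef_pos: [0.6052, -0.0598, 0.1447]
tcp_rot: [[-0.002, 1.0, 0.0], [1.0, 0.002, -0.0], [-0.0, 0.0, -1.0]]
ft_force: [-0.0, -0.4, -0.6]
width: 0.0418
grip_force: 40.8
t: 17.25
eef_pos: [0.6317, -0.0604, 0.0736]
tcp_rot: [[-0.001, 1.0, 0.002], [1.0, 0.001, -0.0], [-0.0, 0.002, -1.0]]
ft_force: [0.1, 0.5, -1.2]
width: 0.0414
grip_force: 40.9
```

View pics/j1.png

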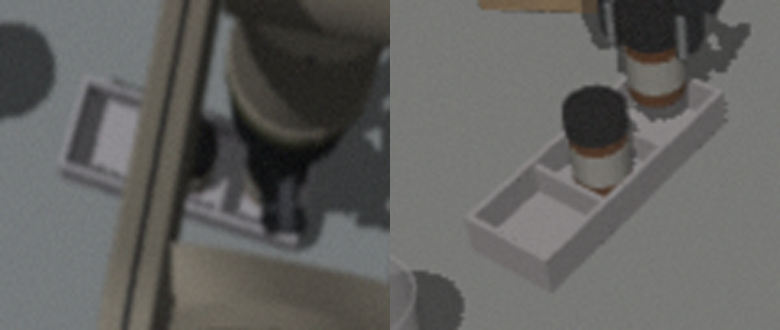

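The jar hangs about 9 mm above the rack wall, over the far end cell (right crop, about (657,100)), and looks centred. I'll lower it.

```bash
python3 -m jog '0 0 -0.03 0 0 0 0; 0 0 -0.06 0 0 0 0; 0 0 -0.09 0 0 0 0; 0 0 -0.11 0 0 0 0; 0 0 -0.13 0 0 0 0; 0 0 -0.145 0 0 0 0; 0 0 -0.155 0 0 0 0; 0 0 -0.16 0 0 0 0; 0 0 -0.165 0 0 0 0; 0 0 -0.165 0 0 0 0'
```

```text
t: 18.35
eef_pos: [0.6309, -0.0602, 0.0402]
tcp_rot: [[-0.001, 1.0, -0.0], [1.0, 0.001, -0.0], [-0.0, -0.0, -1.0]]
ft_force: [-4.0, 0.3, 6.3]
width: 0.0419
grip_force: 41.5
```

```bash
python3 -m jog '0 0 0 0 0 0 0.52; 0 0 0 0 0 0 0.6; 0 0 0 0 0 0 0.7; 0 0 0 0 0 0 0.8; 0 0 0 0 0 0 0.8; 0 0 0.05 0 0 0 0.8; 0 0 0.15 0 0 0 0.8; 0 0 0.3 0 0 0 0.8; 0 0 0.45 0 0 0 0.9; 0 0 0.55 0 0 0 1'
python3 - <<'E'
from look import *
find(["jar","stored_jar","sample_rack","tin_a","crucible_a"])
E
```

```text
t: 19.35
eef_pos: [0.6321, -0.0604, 0.153]
tcp_rot: [[-0.001, 1.0, 0.004], [1.0, 0.001, -0.001], [-0.001, 0.004, -1.0]]
ft_force: [0.4, -0.7, -0.2]
width: 0.0855
grip_force: 0.0
top jar 0.66 [ 0.628 -0.064  0.003]
top stored_jar 0.58 [ 0.648 -0.     0.006]
top sample_rack 0.94 [ 0.652 -0.     0.   ]
top tin_a 0.85 [ 0.551 -0.386  0.071]
top crucible_a 0.67 [0.543 0.31  0.001]
side jar 0.63 [ 0.631 -0.062  0.003]
side stored_jar 0.94 [ 0.648  0.001 -0.002]
side sample_rack 0.73 [ 0.646  0.    -0.002]
side tin_a 0.78 [ 0.443  0.004 -0.003]
side tin_a 0.61 [ 0.557 -0.388  0.07 ]
side crucible_a 0.88 [ 0.547  0.309 -0.001]
side crucible_a 0.59 [ 0.473 -0.102 -0.004]
```

```bash
python3 -m jog '-0.18 0.06 0 0 0 0 1; -0.4 0.14 0 0 0 0 1; -0.62 0.22 0 0 0 0 1; -0.82 0.29 0 0 0 0 1; -0.94 0.325 -0.05 0 0 0 1; -0.94 0.325 -0.25 0 0 0 1; -0.94 0.325 -0.45 0 0 0 1; -0.94 0.325 -0.6 0 0 0 1; -0.94 0.325 -0.7 0 0 0 1; -0.94 0.325 -0.735 0 0 0 1'
python3 -m jog '0 0 0 0 0 0 1; 0 0 0 0 0 0 0; 0 0 0 0 0 0 0; 0 0 0 0 0 0 0; 0 0 0 0 0 0 0; 0 0 0 0 0 0 0; 0 0 0 0 0 0 0; 0 0 0.05 0 0 0 0; 0 0 0.12 0 0 0 0; 0 0 0.25 0 0 0 0'
```

```text
t: 20.95
eef_pos: [0.4407, 0.005, -0.0002]
tcp_rot: [[-0.001, 1.0, -0.004], [1.0, 0.001, 0.0], [0.0, -0.004, -1.0]]
ft_force: [0.3, -1.0, -0.4]
width: 0.0856
grip_force: 0.0
t: 21.95
eef_pos: [0.4417, 0.0049, 0.0524]
tcp_rot: [[-0.001, 1.0, -0.002], [1.0, 0.001, 0.0], [0.0, -0.002, -1.0]]
ft_force: [-0.2, 0.5, -1.8]
width: 0.0533
grip_force: 42.2
```

```bash
python3 -m jog '0 0 0.15 0 0 0 0; 0.02 -0.08 0.35 0 0 0 0; 0.05 -0.2 0.5 0 0 0 0; 0.1 -0.36 0.55 0 0 0 0; 0.15 -0.54 0.55 0 0 0 0; 0.2 -0.72 0.55 0 0 0 0; 0.24 -0.88 0.55 0 0 0 0; 0.27 -0.97 0.55 0 0 0 0; 0.27 -1 0.55 0 0 0 0; 0.27 -1 0.55 0 0 0 0'
python3 -m jog '0.05 -0.1 0 0 0 0 0; 0.12 -0.26 0 0 0 0 0; 0.2 -0.44 0 0 0 0 0; 0.25 -0.56 0 0 0 0 0; 0.27 -0.595 0 0 0 0 0; 0.27 -0.595 -0.05 0 0 0 0; 0.27 -0.595 -0.13 0 0 0 0; 0.27 -0.595 -0.22 0 0 0 0; 0.27 -0.595 -0.29 0 0 0 0; 0.27 -0.595 -0.33 0 0 0 0'
python3 -m jog '0 0 -0.04 0 0 0 0; 0 0 -0.07 0 0 0 0; 0 0 -0.09 0 0 0 0; 0 0 -0.1 0 0 0 0; 0 0 -0.11 0 0 0 0; 0 0 -0.11 0 0 0 0; 0 0 -0.11 0 0 0 0.7; 0 0 -0.11 0 0 0 0.75; 0 0 -0.11 0 0 0 0.82; 0 0 -0.11 0 0 0 0.82'
```

```text
t: 22.95
eef_pos: [0.4968, -0.1956, 0.1629]
tcp_rot: [[0.001, 1.0, 0.0], [1.0, -0.001, -0.0], [-0.0, 0.0, -1.0]]
ft_force: [-0.2, 0.4, 0.3]
width: 0.0536
grip_force: 42.2
t: 23.95
eef_pos: [0.5496, -0.3122, 0.0935]
tcp_rot: [[-0.002, 1.0, -0.003], [1.0, 0.002, 0.002], [0.002, -0.003, -1.0]]
ft_force: [-0.6, 0.6, 0.4]
width: 0.0537
grip_force: 42.3
t: 24.95
eef_pos: [0.5511, -0.3143, 0.0745]
tcp_rot: [[-0.001, 1.0, 0.0], [1.0, 0.001, -0.0], [-0.0, 0.0, -1.0]]
ft_force: [-0.8, -0.3, -0.0]
width: 0.07
grip_force: 0.0
```

```bash
python3 -m jog '0 0 0.05 0 0 0 0.82; 0 0 0.2 0 0 0 0.82; 0 0 0.4 0 0 0 0.82; -0.03 0.08 0.5 0 0 0 0.9; -0.1 0.27 0.5 0 0 0 1; -0.18 0.47 0.5 0 0 0 1; -0.26 0.67 0.5 0 0 0 1; -0.34 0.87 0.5 0 0 0 1; -0.4 1 0.5 0 0 0 1; -0.4 1 0.5 0 0 0 1'
python3 -m jog '0 0.06 -0.1 0 0 0 1; 0 0.06 -0.25 0 0 0 1; 0 0.06 -0.45 0 0 0 1; 0 0.06 -0.6 0 0 0 1; 0 0.06 -0.72 0 0 0 1; 0 0.06 -0.77 0 0 0 1; 0 0.06 -0.77 0 0 0 1; 0 0.06 -0.77 0 0 0 0; 0 0.06 -0.77 0 0 0 0; 0 0.06 -0.77 0 0 0 0'
python3 -m jog '0 0 0 0 0 0 0; 0 0 0 0 0 0 0; 0 0 0 0 0 0 0; 0 0 0 0 0 0 0; 0 0 0.03 0 0 0 0; 0 0 0.08 0 0 0 0; 0 0 0.2 0 0 0 0; 0 0 0.35 0 0 0 0; 0 0 0.5 0 0 0 0; 0 0 0.5 0 0 0 0'
```

```text
t: 25.95
eef_pos: [0.47, -0.1113, 0.1751]
tcp_rot: [[-0.003, 1.0, 0.001], [1.0, 0.003, 0.001], [0.001, 0.001, -1.0]]
ft_force: [0.3, -0.9, 0.4]
width: 0.0856
grip_force: 0.0
t: 26.95
eef_pos: [0.4722, -0.1026, 0.0219]
tcp_rot: [[-0.001, 1.0, 0.002], [1.0, 0.001, -0.001], [-0.001, 0.002, -1.0]]
ft_force: [-7.6, 0.2, 25.8]
width: 0.0445
grip_force: 39.3
t: 27.95
eef_pos: [0.4743, -0.1032, 0.1263]
tcp_rot: [[-0.001, 1.0, 0.009], [1.0, 0.001, -0.003], [-0.003, 0.009, -1.0]]
ft_force: [0.6, 0.2, -0.1]
width: 0.044
grip_force: 40.9
```

Run:
```python
from look import *
find(["tin_a","desiccator"])
```

```text
top tin_a 0.7 [ 0.554 -0.384  0.071]
side desiccator 0.92 [ 0.552 -0.348 -0.001]
```

```bash
python3 -m jog '0.02 0.06 0 0 0 0 0; 0.06 0.18 0 0 0 0 0; 0.1 0.34 0 0 0 0 0; 0.14 0.5 0 0 0 0 0; 0.17 0.66 0 0 0 0 0; 0.2 0.8 0 0 0 0 0; 0.23 0.92 0 0 0 0 0; 0.25 0.98 0 0 0 0 0; 0.25 1 0 0 0 0 0; 0.25 1 0 0 0 0 0'
python3 -m jog '0.02 0.06 0 0 0 0 0; 0.05 0.18 0 0 0 0 0; 0.08 0.34 0 0 0 0 0; 0.11 0.5 0 0 0 0 0; 0.14 0.66 0 0 0 0 0; 0.17 0.8 0 0 0 0 0; 0.19 0.92 0 0 0 0 0; 0.205 0.98 0 0 0 0 0; 0.205 1 0 0 0 0 0; 0.205 1 0 0 0 0 0'
```

```text
t: 29.25
eef_pos: [0.5206, 0.0979, 0.1198]
tcp_rot: [[-0.001, 1.0, -0.001], [1.0, 0.001, -0.0], [-0.0, -0.001, -1.0]]
ft_force: [-0.5, 0.1, -0.2]
width: 0.0439
grip_force: 40.9
t: 30.25
eef_pos: [0.5619, 0.2974, 0.1201]
tcp_rot: [[-0.0, 1.0, -0.0], [1.0, 0.0, -0.0], [-0.0, -0.0, -1.0]]
ft_force: [-1.2, -0.2, -1.6]
width: 0.0442
grip_force: 40.9
```

Run:
```python
from look import *
find(["tin_a","crucible_a"]);print(observe()["eef_pos"])
a=snapshot("top")[130:250,410:540];b=snapshot("side")[230:400,170:320]
r=lambda i:cv2.resize(cv2.cvtColor(i,cv2.COLOR_RGB2BGR),(390,360),interpolation=cv2.INTER_CUBIC)
cv2.imwrite("pics/d1.png",np.hstack([r(a),r(b)]))
```

```text
top tin_a 0.76 [ 0.553 -0.384  0.072]
top tin_a 0.7 [ 0.553 -0.314  0.069]
top tin_a 0.25 [ 0.552 -0.348  0.004]
top crucible_a 0.65 [0.559 0.297 0.096]
top crucible_a 0.57 [0.545 0.31  0.003]
side tin_a 0.74 [ 0.548 -0.315  0.067]
side tin_a 0.52 [ 0.555 -0.385  0.067]
side crucible_a 0.72 [0.564 0.3   0.094]
side crucible_a 0.43 [ 0.699  0.213 -0.002]
[0.56202929 0.29700761 0.12039952]
```

View pics/d1.png

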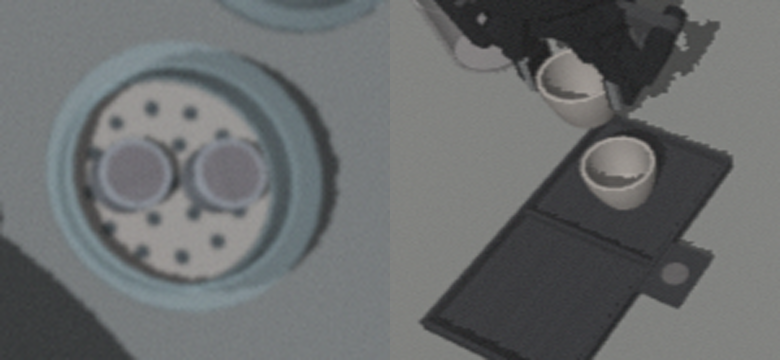

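Both tins stand on the plate, at crop positions (135,172) and (230,172). One crucible is in the near bay, and the second hangs upright in the gripper. Next I lower it into the other bay.

```bash
python3 -m jog '0 0.1 0 0 0 0 0; 0 0.25 0 0 0 0 0; 0 0.4 0 0 0 0 0; 0 0.51 0 0 0 0 0; 0 0.51 -0.08 0 0 0 0; 0 0.51 -0.18 0 0 0 0; 0 0.51 -0.28 0 0 0 0; 0 0.51 -0.37 0 0 0 0; 0 0.51 -0.42 0 0 0 0; 0 0.51 -0.45 0 0 0 0'
python3 -m jog '0 0 -0.01 0 0 0 0; 0 0 -0.015 0 0 0 0; 0 0 -0.02 0 0 0 0; 0 0 -0.025 0 0 0 0; 0 0 -0.025 0 0 0 0; 0 0 -0.025 0 0 0 0; 0 0 -0.025 0 0 0 0; 0 0 -0.025 0 0 0 0; 0 0 -0.025 0 0 0 0; 0 0 -0.025 0 0 0 0'
```

```text
t: 31.65
eef_pos: [0.5612, 0.3992, 0.0285]
tcp_rot: [[-0.0, 1.0, -0.002], [1.0, 0.0, -0.001], [-0.001, -0.002, -1.0]]
ft_force: [-1.0, 0.3, -1.0]
width: 0.0436
grip_force: 40.9
t: 32.65
eef_pos: [0.562, 0.3999, 0.0253]
tcp_rot: [[-0.001, 1.0, 0.0], [1.0, 0.001, 0.0], [0.0, 0.0, -1.0]]
ft_force: [-0.4, 0.7, -1.1]
width: 0.044
grip_force: 40.9
```

```bash
python3 -m jog '0 0 -0.005 0 0 0 0; 0 0 -0.005 0 0 0 0; 0 0 -0.01 0 0 0 0; 0 0 -0.01 0 0 0 0; 0 0 -0.01 0 0 0 0; 0 0 -0.01 0 0 0 0; 0 0 -0.01 0 0 0 0; 0 0 -0.01 0 0 0 0; 0 0 -0.01 0 0 0 0; 0 0 -0.01 0 0 0 0'
python3 -m jog '0 0 0 0 0 0 0.55; 0 0 0 0 0 0 0.65; 0 0 0 0 0 0 0.8; 0 0 0 0 0 0 0.9; 0 0 0 0 0 0 1; 0 0 0.05 0 0 0 1; 0 0 0.2 0 0 0 1; 0 0 0.4 0 0 0 1; 0 0 0.6 0 0 0 1; 0 0 0.8 0 0 0 1'
python3 -m jog '-0.2 0 0 0 0 0 1; -0.4 0 0 0 0 0 1; -0.6 0 0 0 0 0 1; -0.6 0 0 0 0 0 1; -0.6 0 0 0 0 0 1; -0.6 0 0 0 0 0 1; -0.6 0 0 0 0 0 1; -0.6 0 0 0 0 0 1; -0.6 0 0 0 0 0 1; -0.6 0 0 0 0 0 1'
python3 - <<'E'
from look import *
find(["tin_a","crucible_a","jar","stored_jar","beaker","ash_tray"])
a=snapshot("top")[90:270,100:400];b=snapshot("side")[50:400,150:450]
r=lambda i:cv2.resize(cv2.cvtColor(i,cv2.COLOR_RGB2BGR),None,fx=1.3,fy=1.3)
a,b=r(a),r(b);a=cv2.copyMakeBorder(a,0,b.shape[0]-a.shape[0],0,0,0)
cv2.imwrite("pics/e1.png",np.hstack([a,b]))
E
```

```text
t: 33.65
eef_pos: [0.5621, 0.4003, 0.0253]
tcp_rot: [[-0.001, 1.0, 0.001], [1.0, 0.001, 0.001], [0.001, 0.001, -1.0]]
ft_force: [-6.3, -2.6, 12.6]
width: 0.0438
grip_force: 41.9
t: 34.65
eef_pos: [0.5619, 0.3997, 0.1858]
tcp_rot: [[-0.001, 1.0, 0.001], [1.0, 0.001, 0.0], [0.0, 0.001, -1.0]]
ft_force: [0.3, -0.4, -0.4]
width: 0.0854
grip_force: 0.0
t: 35.65
eef_pos: [0.4423, 0.3997, 0.1831]
tcp_rot: [[-0.0, 1.0, -0.0], [1.0, 0.0, -0.0], [-0.0, -0.0, -1.0]]
ft_force: [0.1, -0.4, -0.3]
width: 0.0853
grip_force: 0.0
top tin_a 0.96 [ 0.554 -0.315  0.069]
top tin_a 0.81 [ 0.554 -0.385  0.071]
top crucible_a 0.8 [0.544 0.308 0.004]
top crucible_a 0.66 [0.558 0.4   0.004]
top crucible_a 0.42 [0.701 0.209 0.001]
top jar 0.7 [ 0.629 -0.062  0.006]
top stored_jar 0.58 [0.653 0.002 0.009]
top beaker 0.93 [0.7   0.208 0.001]
top ash_tray 0.75 [ 0.554  0.35  -0.001]
side crucible_a 0.72 [0.562 0.403 0.002]
side crucible_a 0.52 [0.549 0.307 0.001]
side beaker 0.62 [ 0.699  0.212 -0.001]
side ash_tray 0.81 [ 0.552  0.354 -0.002]
```

View pics/e1.png

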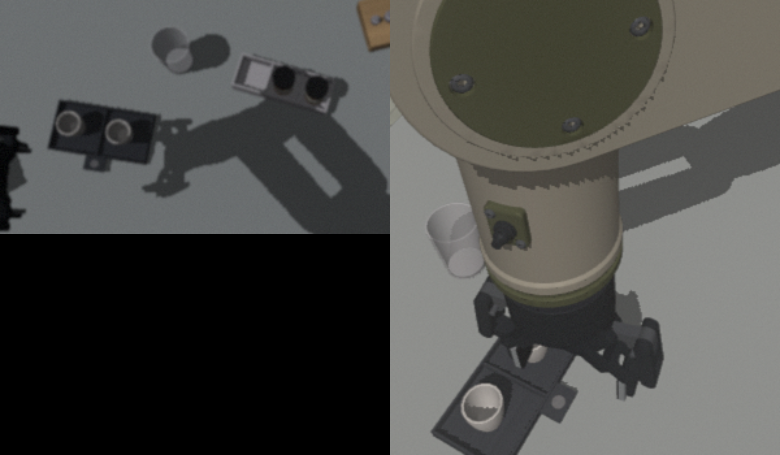

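The crucibles are upright in separate bays, at crop positions (68,123) and (119,131). The jar stands in the end cell at (317,88), and the beaker and stored jar have not moved. The arm is clear.

```bash
python3 -c "
from bench import *
print(job_done())"
```

```text
the job is handed in; nothing more can be done
None
```

I set down all five vessels where they belong and handed the job in at about 36 s of the 112 s allowed; the last camera check showed everything in place, but no verdict came back.

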